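# Rack the printing blocks by thickness

## Robot

A 6-joint arm with a two-finger parallel gripper is mounted at the origin on a cart in front of the work surface, level with it; the furniture and walls round the work are solid. World frame = base frame: x ahead of the robot, y to its left, z up, the work surface at z = 0. Lengths are in m, angles in rad, forces in N, time in s.
With the tool pointing down it reaches from about 0.225 to 0.875 m from the base axis. Payload 3.4 kg.
Tool frame: the origin (TCP) lies at the very end of the fingers, on their centre line; the grasp point (between the pads) lies behind it (manip.tcp_to_grasp is the z of the grasp point in the tool frame, in m); z points along the fingers, y is the direction in which the jaws open and shut (so a half turn about z gives the same grasp; the last joint's range is limited). The gripper opens to 85 mm and grips with 20 to 120 N. Pads are 22 mm wide; open, the fingers measure 114 mm over their backs; the gripper's body (76 mm by 85 mm) begins 54 mm behind the grasp point. The pads swing forward as they close: fully open they stand 13 mm farther back than shut.
Start: joints at [-1.415, 0.276, 1.505, -0, 1.361, -0.121], TCP at [0.157, -0.553, 0.231] pointing down, gripper open.
Joint ranges: [-2.89, 2.89], [-0.75, 2.08], [0.22, 2.7], [-1.18, 4.32], [0.11, 2.71], [-2.7, 2.7]. Speed limits (rad/s): [2.57, 2.57, 3.14, 3.14, 3.14, 3.14].

## Interface

Orientations are given as a unit quaternion [w, x, y, z].
In Python, from rig import manip, eyes gives the robot as it stands.
- The arm moves only by the tool servo_tool, never from a script. Its argument "increments" is a list of rows, each an object with "slide": the shift along the tool's x, y, z in m, a list of three; "spin": the turn about the tool's z in degrees. A call has 1 to 8 rows; each row shifts and turns the commanded pose from where the row before left it, along the tool's axes as they then stand; what a row does not reach is not made up. A row lasts 1/10 s, in which the tool goes at most 50 mm and 8.59 degrees, less where a joint would pass 70% of its speed; a pose out of reach is approached as far as the arm can. A call is refused whole if a number of a shift passes 0.05 or a number of a turn 8.59, either way. A call with a gripper value outside its range is refused whole. "hand" is the opening, from 0 (shut) to 1 (fully open), set as the call begins (left out, the last holds). The fingers move at their own pace and stop on an object; "newtons" is the grip in N (left out, the last holds). Time passes only in rows, so rows that do not move let the fingers close. It gives the time, the measured TCP pose, the force and the opening at its end, in the units of the state.
- manip.get_state(): the state, without advancing time (a new reading comes with each control period).
- eyes.get_image(name): name is "side" or "top" or "wrist"; returns the picture (384x512x3 uint8, blue, green, red); there is no depth.
- eyes.calibration(name): a dict with "fx", "fy", "cx", "cy" (pixels), "rvec" (rotation vector, rad) and "tvec" (3), from world to camera coordinates, as OpenCV has them; the wrist camera has in their place "hand_eye" (4x4, takes a point from camera to tool coordinates, whose origin is the TCP and whose axes are the flange's). Camera axes: x right, y down, z forward; pixel columns grow to the right and rows downward; lengths in m; the calibration is good to about 2 mm. A picture is of the moment at which its call begins: read the wrist's pose just before it. calibration takes no time and is no camera call.
- manip.sign_off(): hands the job in, once; it reports no verdict.
The state is a dict: "clock": time; "qpos": joint angles; "qd": joint speeds; "effort": joint torques, N m; "position": TCP position; "ee_rot": TCP orientation; "contact_force": force on the tool from outside, world axes, zero at the start; "moment": the same for the moment, N m; "width": finger opening in m.
Only numpy, scipy, OpenCV 4.12 (cv2) and the standard library are available. Lean on these libraries where they do the work, as an engineer would, in place of code of your own. Each camera call takes 0.05 s, during which the arm holds its last target.

## Task

Put the two lino printing blocks that stand on the bench away in the wooden slotted rack, each in the slot that fits its thickness: the thick block in the wide slot and the thin block in the narrower of the two big slots (the 12 mm slot in the middle is for sheets and stays empty). Each block must stand upright on the slot's floor, about centred along the slot, and be let go.

Things in the scene. Friction and masses are not known exactly. Their poses are not given: they have to be found in the camera images.
- thick_block_center (a point): centre (half-way up, 50 mm above its underside) of the thick printing block: plywood with a grey carved lino face (leaf), 90 mm long (its x), 40 mm thick (its y), 100 mm high (its z), 0.24 kg nominal, standing loose on its 90 x 40 mm edge on the bench. Grip it from above across the 40 mm.
- thin_block_center (a point): centre (half-way up, 50 mm above its underside) of the thin printing block: same make, grey lino face with bars, 90 mm long (its x), 20 mm thick (its y), 100 mm high (its z), 0.13 kg nominal, standing loose on its 90 x 20 mm edge on the bench. Grip it from above across the 20 mm.
- wide_slot (a point): centre of the floor of the wide slot, left end (from the robot) of a fixed wooden rack (122 x 190 mm base, three parallel slots). 52 mm wide (point y), 110 mm long (point x, ends open); floor 10 mm above the bench, walls 30 mm above the floor, top 5 mm of their edges chamfered. A racked block stands 70 mm clear above the walls; its faces may point either way.
- narrow_slot (a point): centre of the floor of the narrower big slot, 32 mm wide (point y), right end of the rack, parallel to the wide slot and 110 mm to its right (centre to centre); same length, floor height, wall height and chamfers. Half-way between the two lies a 12 mm slot for sheets that takes no block.

How it is judged:
At the end, for the whole second after the job is handed in: Both blocks stand released in the rack, thick in the wide slot, thin in the narrow one: each within 25 mm of the slot's centre lengthwise and 15 mm across, underside within 6 mm of the slot floor, upright within 10 degrees, parallel to the slot within 14 degrees (x of thick_block_center in the frame of wide_slot between -0.025 and 0.025 m and y of thick_block_center in the frame of wide_slot between -0.015 and 0.015 m and z of thick_block_center in the frame of wide_slot between 0.044 and 0.056 m and angle between each of thick_block_center, thin_block_center's own z axis and vertical below 0.18 rad and angle between the x axis of thick_block_center and the x axis of wide_slot, either way round below 0.25 rad and x of thin_block_center in the frame of narrow_slot between -0.025 and 0.025 m and y of thin_block_center in the frame of narrow_slot between -0.015 and 0.015 m and z of thin_block_center in the frame of narrow_slot between 0.044 and 0.056 m and angle between the x axis of thin_block_center and the x axis of narrow_slot, either way round below 0.25 rad); the robot touches nothing.
It also fails if it takes over 72 s, if anything falls off the work surface, if the arm or the gripper's body presses on something with over 40 N, if the wrist force passes 120 N, or if a joint passes its speed limit or range.

## Working session

There is one attempt and no reset: what is moved stays moved. The work goes in short steps, Python scripts to look and compute and a tool call to move; the robot and the scene stay as the last step left them, time stands still between calls to the robot, and variables do not carry over. Pictures are saved under pics/ and viewed, and the job is handed in when it is done.

Besides the shell and the picture viewer there is one more tool, called after "Call:" in YAML: its name, and indented under it one key for each argument. servo_tool: Moves the arm, as the interface text tells. Its arguments: {"type":"object","properties":{"increments":{"type":"array","items":{"type":"object","properties":{"slide":{"type":"array","items":{"type":"number"}},"spin":{"type":"number"}}}},"hand":{"type":"number"},"newtons":{"type":"number"}},"required":["increments"]}

```bash
mkdir -p pics; ls
python3 - <<'E'
from rig import manip, eyes
import cv2
s=manip.get_state(); print(s); print(manip.tcp_to_grasp)
for n in ("side","top","wrist"):
    c=eyes.calibration(n); print(n,c)
    cv2.imwrite(f"pics/{n}0.png",eyes.get_image(n))
E
```

```text
pics
{'clock': 0.0, 'qpos': array([-1.41500458e+00,  2.76617528e-01,  1.50615323e+00,  2.87634425e-05,
        1.36069522e+00, -1.21009926e-01]), 'qd': array([-0.00172386, -0.00034485, -0.00098892, -0.00154031, -0.00092159,
        0.00152291]), 'effort': array([-2.67562355e-04, -4.16776049e+01, -2.45807594e+01, -8.27057174e-04,
        1.07915921e-02, -2.15332648e-05]), 'position': array([ 0.15705208, -0.5525812 ,  0.23041886]), 'ee_rot': array([-9.36766539e-04,  9.90437864e-01,  1.37956373e-01, -2.22808786e-06]), 'contact_force': array([-0.0840399 ,  0.34588286, -0.20884083]), 'moment': array([0.00841938, 0.01039956, 0.02741362]), 'width': 0.08555432197048395}
-0.0187
side {'fx': 378.40377438747805, 'fy': 378.40377438747805, 'cx': 254.4756586931609, 'cy': 195.52943966407858, 'rvec': array([ 2.00800281, -0.21316913,  0.1097057 ]), 'tvec': array([-0.57831483,  0.03716495,  0.94706453])}
top {'fx': 465.10455832850766, 'fy': 465.10455832850766, 'cx': 257.0739907829323, 'cy': 191.7735847064896, 'rvec': array([ 2.14483048, -2.1078007 ,  0.14984523]), 'tvec': array([-0.15767272,  0.55491153,  1.09717838])}
wrist {'fx': 265.3717655918894, 'fy': 265.3717655918894, 'cx': 253.66797628351705, 'cy': 190.0035697985406, 'hand_eye': array([[ 1.73863154e-04, -9.50651603e-01, -3.10260372e-01,
         7.94479807e-02],
       [ 9.99999901e-01,  3.84491135e-05,  4.42568364e-04,
        -1.47451429e-04],
       [-4.08799088e-04, -3.10260419e-01,  9.50651516e-01,
        -1.41848562e-01],
       [ 0.00000000e+00,  0.00000000e+00,  0.00000000e+00,
         1.00000000e+00]])}
```

View pics/top0.png

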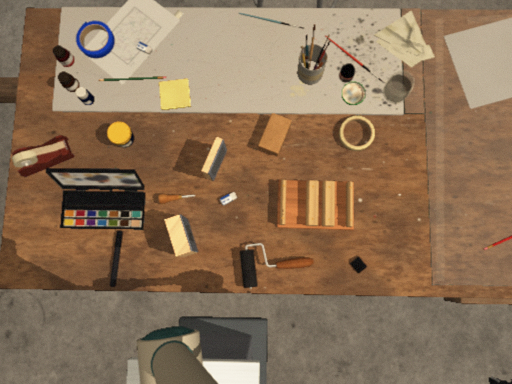

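View pics/side0.png

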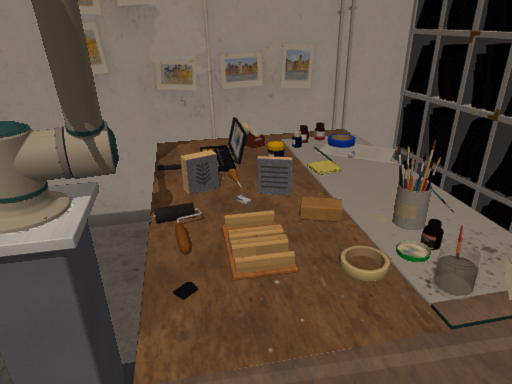

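View pics/wrist0.png

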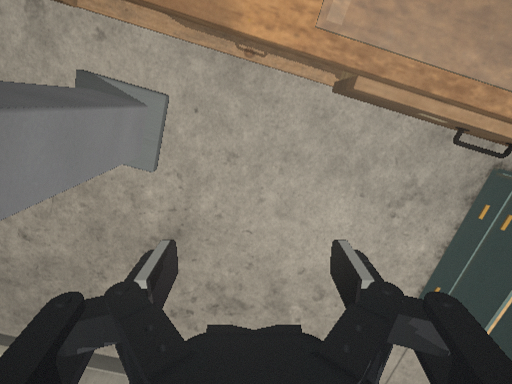

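The top view shows the thick block near (180,235), the thin block near (213,158), and the rack at x 278–354, y 180–230. I'll zoom in for precise corners.

```bash
cat > h.py <<'E'
import numpy as np, cv2
from rig import manip, eyes
def ray(n,uv,z,cal=None):
    c=cal or eyes.calibration(n)
    K=np.array([[c['fx'],0,c['cx']],[0,c['fy'],c['cy']],[0,0,1]])
    R=cv2.Rodrigues(c['rvec'])[0]; o=-R.T@c['tvec']
    uv=np.atleast_2d(np.array(uv,float)); d=(R.T@np.linalg.inv(K)@np.c_[uv,np.ones(len(uv))].T).T
    return o+d*((z-o[2])/d[:,2:])
def project(n,P):
    c=eyes.calibration(n); K=np.array([[c['fx'],0,c['cx']],[0,c['fy'],c['cy']],[0,0,1]])
    return cv2.projectPoints(np.array(P,float).reshape(-1,1,3),c['rvec'],c['tvec'],K,None)[0].reshape(-1,2)
from scipy.spatial.transform import Rotation
def toolT(s):
    q=s['ee_rot']; T=np.eye(4); T[:3,:3]=Rotation.from_quat([q[1],q[2],q[3],q[0]]).as_matrix(); T[:3,3]=s['position']; return T
def wray(s,uv,z):
    c=eyes.calibration('wrist'); T=toolT(s)@c['hand_eye']
    K=np.array([[c['fx'],0,c['cx']],[0,c['fy'],c['cy']],[0,0,1]])
    uv=np.atleast_2d(np.array(uv,float)); d=(T[:3,:3]@np.linalg.inv(K)@np.c_[uv,np.ones(len(uv))].T).T
    o=T[:3,3]; return o+d*((z-o[2])/d[:,2:])
E
python3 - <<'E'
import cv2,numpy as np
im=cv2.imread('pics/top0.png')
a=cv2.resize(im[130:265,155:245],None,fx=5,fy=5,interpolation=cv2.INTER_NEAREST)[:600]
a=cv2.resize(im[135:260,160:240],None,fx=4.7,fy=4.7,interpolation=cv2.INTER_NEAREST)
cv2.imwrite('pics/topA.png',a)
cv2.imwrite('pics/topB.png',cv2.resize(im[170:240,265:365],None,fx=8,fy=8,interpolation=cv2.INTER_NEAREST))
hsv=cv2.cvtColor(im,cv2.COLOR_BGR2HSV)
for p in [(175,235),(210,158),(190,235),(285,205),(299,205),(320,205),(222,150),(305,205)]: print(p,hsv[p[1],p[0]])
E
```

```text
(175, 235) [ 22  99 248]
(210, 158) [ 21 105 246]
(190, 235) [14 50 56]
(285, 205) [ 15 146 216]
(299, 205) [ 11 167 125]
(320, 205) [ 12 175 124]
(222, 150) [14 41 80]
(305, 205) [ 12 162 123]
```

View pics/topA.png

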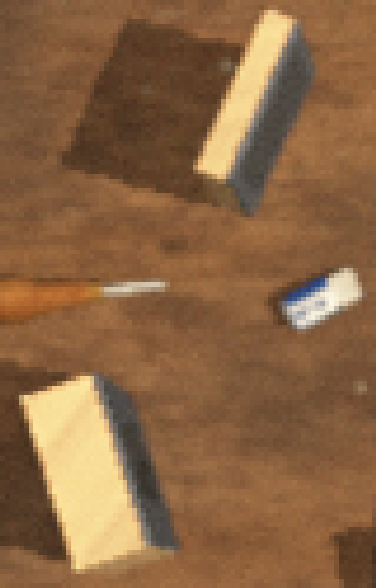

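View pics/topB.png

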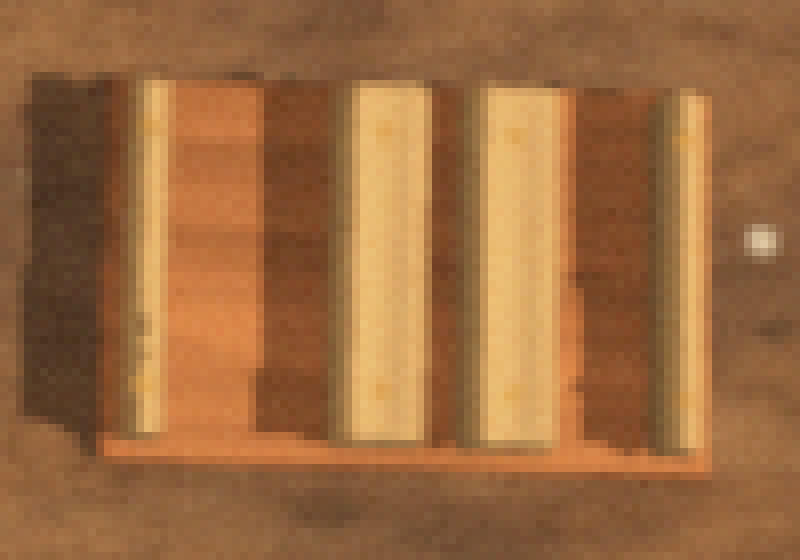

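```bash
cat > m1.py <<'E'
from h import *
im=cv2.imread('pics/top0.png'); c=eyes.calibration('top')
R=cv2.Rodrigues(c['rvec'])[0]; print('cam',-R.T@c['tvec'])
hsv=cv2.cvtColor(im,cv2.COLOR_BGR2HSV)
m=cv2.inRange(hsv,(15,60,195),(30,150,255))
for nm,(x0,y0,x1,y1) in dict(thick=(155,205,205,265),thin=(195,130,235,185)).items():
    mm=np.zeros_like(m); mm[y0:y1,x0:x1]=m[y0:y1,x0:x1]
    cs=max(cv2.findContours(mm,cv2.RETR_EXTERNAL,cv2.CHAIN_APPROX_NONE)[0],key=cv2.contourArea)
    ys,xs=np.nonzero(cv2.drawContours(np.zeros_like(m),[cs],-1,255,-1))
    W=ray('top',np.c_[xs,ys],0.1)
    cen=W.mean(0); 
    C=np.cov(W[:,:2].T); ev,V=np.linalg.eigh(C); a=np.degrees(np.arctan2(V[1,1],V[0,1]))
    print(nm,cen,'long axis deg',a%180,'dims',np.sqrt(12*ev)*1000, cv2.minAreaRect(W[:,:2].astype(np.float32)*1000))
# rack points (zoom px -> image px)
Z=lambda x,y:(265+(x)/8-.5,170+y/8-.5)
for nm,pts,z in [('base front L,R',[(103,458),(711,474)],0.01),
 ('walltop far: w1l,w1r,w2l,w2r,w3l,w3r,w4l,w4r',[(143,80),(168,80),(352,82),(432,84),(480,88),(560,90),(680,96),(710,98)],0.04),
 ('walltop near',[(137,432),(160,432),(345,440),(425,442),(480,447),(553,449),(680,453),(703,453)],0.04)]:
    print(nm); print((ray('top',[Z(*p) for p in pts],z)[:,:2]*1000).round(1))
E
python3 m1.py
```

```text
cam [ 0.37295237 -0.17473321  1.16917182]
thick [0.44391273 0.0325315  0.1       ] long axis deg 19.980650607695537 dims [36.62466216 91.30633983] ((444.2076721191406, 32.74092102050781), (91.14886474609375, 36.65186309814453), 19.991018295288086)
thin [ 0.6363203  -0.04007468  0.1       ] long axis deg 158.9142581436474 dims [16.48795078 90.02514751] ((636.5780639648438, -40.182823181152344), (16.743301391601562, 89.65633392333984), 69.19727325439453)
base front L,R
[[ 475.5 -199.5]
 [ 473.8 -388.1]]
walltop far: w1l,w1r,w2l,w2r,w3l,w3r,w4l,w4r
[[ 589.9 -209.8]
 [ 590.  -217.5]
 [ 590.2 -274.1]
 [ 590.  -298.7]
 [ 588.9 -313.5]
 [ 588.7 -338. ]
 [ 587.4 -374.8]
 [ 586.9 -383.9]]
walltop near
[[ 481.  -209.1]
 [ 481.1 -216.1]
 [ 479.6 -272.2]
 [ 479.4 -296.4]
 [ 478.2 -313. ]
 [ 478.  -335. ]
 [ 477.4 -373.3]
 [ 477.5 -380.3]]
```

Call:
servo_tool:
  increments:
    - {"slide": [0.027,-0.03,0]}
    - {"slide": [0.027,-0.03,0]}
    - {"slide": [0.027,-0.03,0]}
    - {"slide": [0.027,-0.03,0]}
    - {"slide": [0.027,-0.03,0]}
    - {"slide": [0.027,-0.03,0]}
    - {"slide": [0.027,-0.03,0]}
    - {"slide": [0.027,-0.03,0]}
  hand: 1
  newtons: 40

```text
$.increments[0]: bad value
```

Call:
servo_tool:
  increments:
    - {"slide": [0.027,-0.03,0]}
    - {"slide": [0.027,-0.03,0]}
    - {"slide": [0.027,-0.03,0]}
    - {"slide": [0.027,-0.03,0]}
    - {"slide": [0.027,-0.03,0]}
    - {"slide": [0.027,-0.03,0]}
    - {"slide": [0.027,-0.03,0]}
    - {"slide": [0.027,-0.03,0],"spin": -4.1}

```text
$.increments[0]: bad value
```

Call:
servo_tool:
  increments:
    - {"slide": [0,0,0]}
    - {"slide": [0,0,0]}
    - {"slide": [0,0,0]}

```text
$.increments[0]: bad value
```

Run:
```python
from h import *
import pickle
s=manip.get_state(); im=eyes.get_image('wrist'); cv2.imwrite('pics/w1.png',im); pickle.dump(s,open('s1.pkl','wb'))
T=toolT(s); print(s['clock'],s['position'],np.degrees(np.arctan2(T[1,0],T[0,0])),T[:3,2],s['contact_force'])
```

```text
0.15 [ 0.15704674 -0.55271988  0.23063726] 15.857222675093139 [-2.34373493e-04  1.39124372e-03 -9.99999005e-01] [-0.7534161   0.50552137  0.33442514]
```

View pics/w1.png

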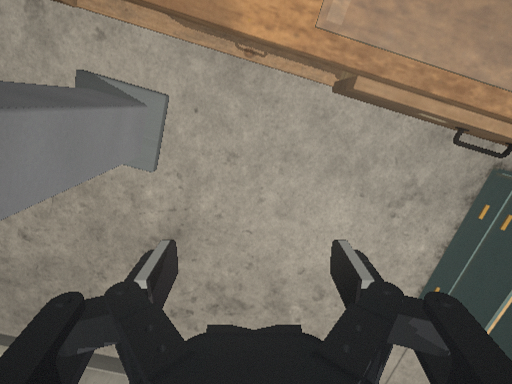

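Each row apparently needs both keys. I'll include spin in every row.

Call:
servo_tool:
  increments:
    - {"slide": [0.027,-0.03,0],"spin": 0}
    - {"slide": [0.027,-0.03,0],"spin": 0}
    - {"slide": [0.027,-0.03,0],"spin": 0}
    - {"slide": [0.027,-0.03,0],"spin": 0}
    - {"slide": [0.027,-0.03,0],"spin": 0}
    - {"slide": [0.027,-0.03,0],"spin": 0}
    - {"slide": [0.027,-0.03,0],"spin": 0}
    - {"slide": [0.027,-0.03,0],"spin": 0}
  hand: 1
  newtons: 40

```text
clock: 1.0
position: [0.2997, -0.2617, 0.2313]
ee_rot: [0.0, 0.99, 0.138, 0.0]
contact_force: [0.6, 0.3, 1.0]
width: 0.0853
```

Call:
servo_tool:
  increments:
    - {"slide": [0.027,-0.03,0],"spin": 0}
    - {"slide": [0.027,-0.03,0],"spin": 0}
    - {"slide": [0.027,-0.03,0],"spin": 0}
    - {"slide": [0.027,-0.03,0],"spin": 0}
    - {"slide": [0.027,-0.03,0],"spin": 0}
    - {"slide": [0.027,-0.03,0],"spin": 0}
    - {"slide": [0.027,-0.03,0],"spin": 0}
    - {"slide": [0.027,-0.03,0],"spin": -4.1}

```text
clock: 1.8
position: [0.4419, 0.0283, 0.2313]
ee_rot: [0.0, 0.985, 0.174, 0.0]
contact_force: [-0.0, -1.1, 0.1]
width: 0.0854
```

Call:
servo_tool:
  increments:
    - {"slide": [0,0,0],"spin": 0}
    - {"slide": [0,0,0],"spin": 0}

```text
clock: 2.0
position: [0.4413, 0.0272, 0.231]
ee_rot: [0.0, 0.985, 0.174, -0.001]
contact_force: [0.1, 0.3, -0.1]
width: 0.0854
```

```bash
cat > look.py <<'E'
from h import *
import pickle,sys
n=sys.argv[1]
s=manip.get_state(); im=eyes.get_image('wrist'); cv2.imwrite(f'pics/{n}.png',im); pickle.dump(s,open(f'{n}.pkl','wb'))
T=toolT(s); print(s['clock'],s['position'],np.degrees(np.arctan2(T[1,0],T[0,0])),s['contact_force'],s['width'])
E
python3 look.py w2
```

```text
2.0 [0.44126226 0.02716357 0.23096823] 20.08176404871499 [ 0.11503593  0.29725543 -0.1211549 ] 0.08538296949159759
```

View pics/w2.png

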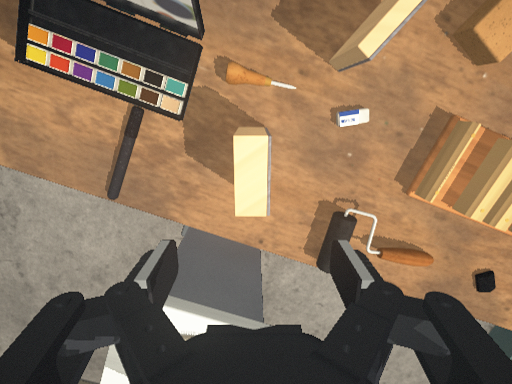

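The thick block's top is at about x 234–270, y 135–217, square to the jaws and roughly centred. I'll measure it.

```bash
cat > mw.py <<'E'
from h import *
import pickle,sys
n=sys.argv[1]; x0,y0,x1,y1=map(int,sys.argv[2:6]); z=float(sys.argv[6])
im=cv2.imread(f'pics/{n}.png'); s=pickle.load(open(f'{n}.pkl','rb'))
hsv=cv2.cvtColor(im,cv2.COLOR_BGR2HSV)
m=cv2.inRange(hsv,(15,50,195),(35,160,255)); mm=np.zeros_like(m); mm[y0:y1,x0:x1]=m[y0:y1,x0:x1]
cs=max(cv2.findContours(mm,cv2.RETR_EXTERNAL,cv2.CHAIN_APPROX_NONE)[0],key=cv2.contourArea)
ys,xs=np.nonzero(cv2.drawContours(np.zeros_like(m),[cs],-1,255,-1))
W=wray(s,np.c_[xs,ys],z); print(xs.min(),xs.max(),ys.min(),ys.max(),len(xs))
C=np.cov(W[:,:2].T); ev,V=np.linalg.eigh(C); print(W.mean(0),'axis',np.degrees(np.arctan2(V[1,1],V[0,1]))%180,np.sqrt(12*ev)*1000)
print('tool frame',(np.linalg.inv(toolT(s))@np.r_[W.mean(0),1]).round(4))
E
python3 mw.py w2 215 120 290 230 0.1
```

```text
215 273 128 229 3339
[0.44149304 0.03175627 0.1       ] axis 17.579508006013214 [ 39.75923804 106.36329042]
tool frame [ 0.002  -0.0043  0.131   1.    ]
```

```bash
sed -i 's/(15,50,195)/(20,50,215)/' mw.py; python3 mw.py w2 215 120 290 230 0.1; python3 -c "
import cv2;im=cv2.imread('pics/w2.png');h=cv2.cvtColor(im,cv2.COLOR_BGR2HSV)
print(h[175,226:276].tolist());print(h[124:140,250].tolist(),h[210:222,250].tolist())"
```

```text
234 267 135 216 2629
[0.44602461 0.03277073 0.1       ] axis 19.72313186128713 [34.90426103 87.80176468]
tool frame [ 0.0066 -0.0037  0.131   1.    ]
[[15, 126, 142], [14, 123, 147], [14, 122, 149], [14, 123, 151], [15, 123, 155], [14, 125, 157], [15, 123, 157], [14, 130, 147], [22, 96, 255], [27, 61, 255], [27, 59, 255], [27, 63, 255], [26, 62, 255], [26, 59, 255], [27, 60, 255], [27, 60, 255], [27, 58, 255], [27, 59, 255], [27, 57, 255], [27, 58, 255], [27, 57, 255], [27, 57, 255], [27, 57, 255], [27, 59, 255], [27, 57, 255], [27, 58, 255], [27, 58, 255], [27, 59, 255], [27, 57, 255], [27, 56, 255], [27, 56, 255], [27, 59, 255], [27, 56, 255], [27, 57, 255], [27, 58, 255], [27, 54, 255], [27, 57, 255], [27, 55, 255], [27, 55, 255], [28, 56, 255], [30, 55, 255], [15, 108, 206], [11, 30, 185], [13, 27, 199], [14, 51, 195], [14, 114, 196], [15, 127, 200], [14, 124, 201], [15, 123, 204], [15, 123, 205]]
[[14, 126, 132], [14, 125, 135], [15, 123, 149], [16, 113, 183], [17, 114, 195], [17, 111, 196], [16, 110, 195], [16, 110, 197], [17, 111, 195], [16, 111, 198], [16, 115, 195], [19, 106, 239], [26, 70, 255], [28, 52, 255], [27, 55, 255], [27, 58, 255]] [[26, 70, 254], [26, 68, 254], [25, 66, 254], [26, 68, 254], [26, 65, 255], [25, 75, 255], [18, 110, 242], [14, 130, 202], [14, 125, 208], [15, 128, 214], [15, 126, 211], [15, 126, 212]]
```

Call:
servo_tool:
  increments:
    - {"slide": [0.006,-0.002,0.01],"spin": 0.3}
    - {"slide": [0,0,0.035],"spin": 0}
    - {"slide": [0,0,0.035],"spin": 0}
    - {"slide": [0,0,0.035],"spin": 0}
    - {"slide": [0,0,0.03],"spin": 0}
    - {"slide": [0,0,0.02],"spin": 0}
    - {"slide": [0,0,0.015],"spin": 0}
    - {"slide": [0,0,0],"spin": 0}

```text
clock: 2.85
position: [0.4442, 0.0296, 0.0491]
ee_rot: [-0.001, 0.986, 0.169, -0.003]
contact_force: [-0.2, 0.0, -0.3]
width: 0.0854
```

Call:
servo_tool:
  increments:
    - {"slide": [0,0,0],"spin": 0}
    - {"slide": [0,0,0],"spin": 0}
    - {"slide": [0,0,0],"spin": 0}
    - {"slide": [0,0,0],"spin": 0}
    - {"slide": [0,0,0],"spin": 0}
    - {"slide": [0,0,0],"spin": 0}
    - {"slide": [0,0,0],"spin": 0}
    - {"slide": [0,0,0],"spin": 0}
  hand: 0
  newtons: 40

```text
clock: 3.65
position: [0.4472, 0.0305, 0.0522]
ee_rot: [0.0, 0.985, 0.171, 0.001]
contact_force: [-0.6, 0.5, 7.0]
width: 0.0397
```

```bash
python3 look.py w3
```

```text
3.65 [0.44718333 0.03045626 0.05220563] 19.666343772706657 [-0.60412731  0.45716763  6.97823553] 0.039707265041071506
```

View pics/w3.png

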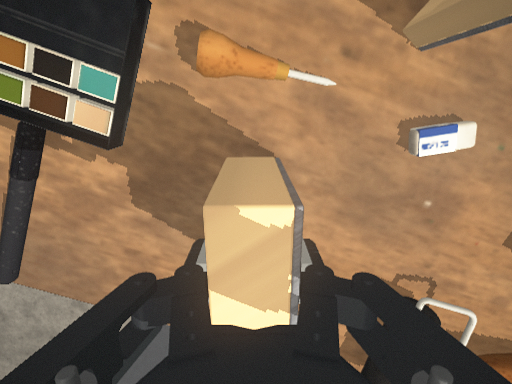

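The block is gripped (39.7 mm) and sits square between the pads. Next I lift it.

Call:
servo_tool:
  increments:
    - {"slide": [0,0,-0.01],"spin": 0}
    - {"slide": [0,0,-0.02],"spin": 0}
    - {"slide": [0,0,-0.03],"spin": 0}
    - {"slide": [0,0,-0.03],"spin": 0}
    - {"slide": [0,0,-0.025],"spin": 0}
    - {"slide": [0,0,-0.01],"spin": 0}
    - {"slide": [0,0,0],"spin": 0}
  newtons: 50

```text
clock: 4.4
position: [0.4471, 0.0306, 0.1774]
ee_rot: [0.0, 0.985, 0.171, 0.001]
contact_force: [0.2, 0.1, -2.3]
width: 0.0394
```

```bash
python3 look.py w4
cat > goal.py <<'E'
from h import *
import sys
x,y,z,a=map(float,sys.argv[1:5]); s=manip.get_state(); T=toolT(s); yaw=np.degrees(np.arctan2(T[1,0],T[0,0]))
print('pos',s['position'].round(4),'yaw',yaw.round(2),'slide',(T[:3,:3].T@(np.array([x,y,z])-s['position'])).round(4),'spin',-(a-yaw), 'F',s['contact_force'].round(1),s['width'])
E
python3 goal.py 0.5355 -0.245 0.17 -0.8
```

```text
4.4 [0.44710822 0.03059102 0.17742968] 19.669491642710252 [ 0.20832844  0.10913965 -2.33005573] 0.03942888480401303
pos [0.4461 0.0306 0.1761] yaw 19.67 slide [-0.0086  0.2896  0.0061] spin 20.465272830083613 F [-0.4  0.3 -1.1] 0.03973401263735819
```

Call:
servo_tool:
  increments:
    - {"slide": [-0.001,0.02,0],"spin": 0}
    - {"slide": [-0.001,0.04,0],"spin": 0}
    - {"slide": [-0.001,0.045,0],"spin": 0}
    - {"slide": [-0.001,0.045,0],"spin": 0}
    - {"slide": [-0.001,0.045,0],"spin": 0}
    - {"slide": [-0.001,0.045,0],"spin": 0}
    - {"slide": [-0.001,0.035,0],"spin": 0}
    - {"slide": [-0.001,0.015,0],"spin": 0}

```text
clock: 5.25
position: [0.5365, -0.2482, 0.1736]
ee_rot: [-0.001, 0.986, 0.17, -0.001]
contact_force: [-0.6, 1.2, -2.5]
width: 0.0391
```

Call:
servo_tool:
  increments:
    - {"slide": [0,0,0],"spin": 5}
    - {"slide": [0,0,0],"spin": 5}
    - {"slide": [0,0,0],"spin": 5}
    - {"slide": [0,0,0],"spin": 5.4}
    - {"slide": [0,0,0],"spin": 0}
    - {"slide": [0,0,0],"spin": 0}

```text
clock: 5.85
position: [0.5358, -0.2442, 0.1751]
ee_rot: [-0.001, 1.0, -0.005, -0.001]
contact_force: [0.5, -0.1, -1.4]
width: 0.0394
```

```bash
python3 look.py w5;python3 goal.py 0.5355 -0.245 0.17 -0.8; python3 -c "
from h import *
cv2.imwrite('pics/side5.png',eyes.get_image('side')); im=eyes.get_image('top'); cv2.imwrite('pics/top5.png',im)
cv2.imwrite('pics/top5z.png',cv2.resize(im[140:260,240:370],None,fx=5,fy=5,interpolation=cv2.INTER_CUBIC))"
```

```text
5.85 [ 0.53577073 -0.24424454  0.17513545] -0.6026148036235837 [ 0.50679103 -0.1029951  -1.36522403] 0.03935975769236037
pos [ 0.536  -0.2444  0.1754] yaw -0.63 slide [-0.0005  0.0006  0.0054] spin 0.17465512494992097 F [-0.2  1.1 -2.1] 0.0395781821464542
```

View pics/w5.png

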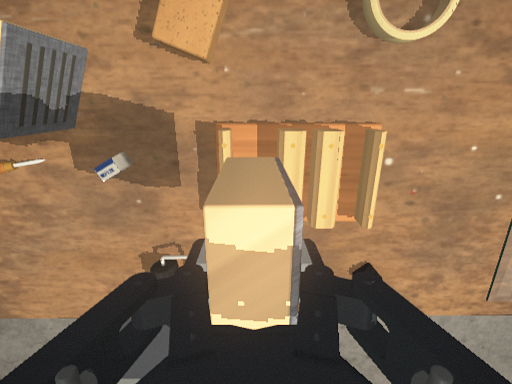

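View pics/top5z.png

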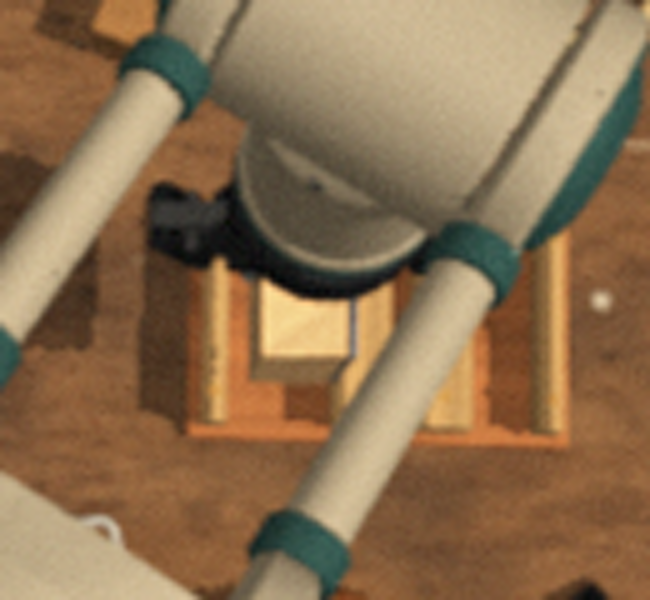

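View pics/side5.png

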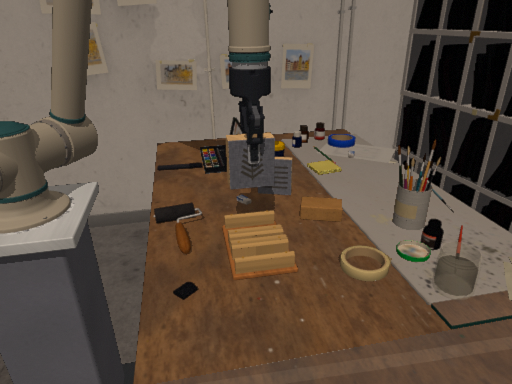

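```bash
python3 -c "
import cv2
im=cv2.imread('pics/w5.png'); cv2.imwrite('pics/w5z.png',cv2.resize(im[115:235,205:395],None,fx=4.2,fy=4.2,interpolation=cv2.INTER_NEAREST))"
```

```text
(no output)
```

View pics/w5z.png

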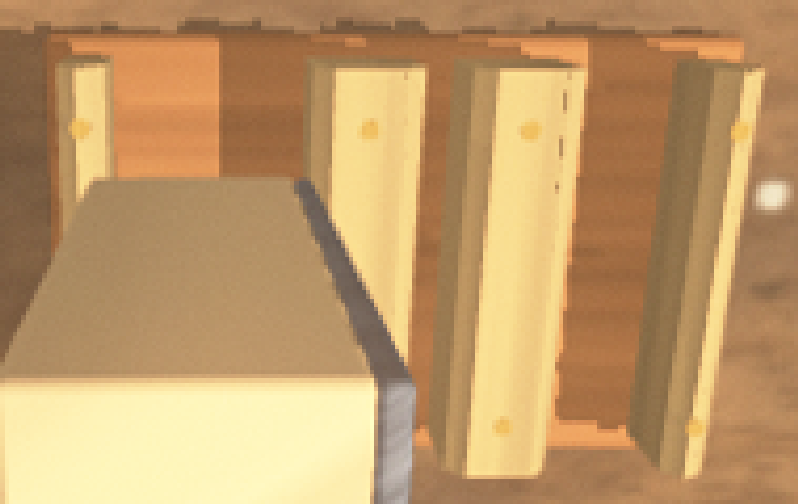

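Run:
```python
from h import *
import pickle
s=pickle.load(open('w5.pkl','rb')); Z=lambda p:(205+p[0]/4.2-.5,115+p[1]/4.2-.5)
for nm,pts,z in [('base far L R',[(48,37),(745,40)],.01),('base near R',[(630,446)],.01),('w2 flat l r, w3 flat l r, w1 r, w4 r',[(333,68),(405,68),(495,68),(568,68),(108,62),(765,68)],.04),('near w3 l r,w4 r',[(463,476),(545,476),(703,476)],.04)]:
    print(nm,(wray(s,[Z(p) for p in pts],z)[:,:2]*1000).round(1).tolist())
# block top-face corners
print((wray(s,[Z((5,378)),Z((375,378)),Z((412,378))],0.226)*1000).round(1))
```

```text
base far L R [[594.0, -202.2], [591.3, -388.8]]
base near R [[472.5, -370.9]]
w2 flat l r, w3 flat l r, w1 r, w4 r [[588.1, -275.4], [587.9, -292.9], [587.7, -314.8], [587.5, -332.6], [590.1, -220.7], [587.0, -380.5]]
near w3 l r,w4 r [[478.0, -313.8], [477.7, -336.3], [477.3, -379.6]]
[[ 580.2 -227.2  226. ]
 [ 579.9 -259.5  226. ]
 [ 579.9 -262.7  226. ]]
```

Call:
servo_tool:
  increments:
    - {"slide": [-0.001,-0.001,0.01],"spin": 0.2}
    - {"slide": [0,0,0.025],"spin": 0}
    - {"slide": [0,0,0.025],"spin": 0}
    - {"slide": [0,0,0.02],"spin": 0}
    - {"slide": [0,0,0.015],"spin": 0}
    - {"slide": [0,0,0.01],"spin": 0}
    - {"slide": [0,0,0],"spin": 0}
    - {"slide": [0,0,0],"spin": 0}

```text
clock: 6.8
position: [0.5358, -0.2443, 0.0714]
ee_rot: [0.0, 1.0, -0.008, 0.0]
contact_force: [-0.6, 0.7, -2.3]
width: 0.0397
```

Call:
servo_tool:
  increments:
    - {"slide": [0,0,0.004],"spin": 0}
    - {"slide": [0,0,0.003],"spin": 0}
    - {"slide": [0,0,0.002],"spin": 0}
    - {"slide": [0,0,0.001],"spin": 0}
    - {"slide": [0,0,0],"spin": 0}
    - {"slide": [0,0,0],"spin": 0}

```text
clock: 7.4
position: [0.5356, -0.2443, 0.0623]
ee_rot: [0.0, 1.0, -0.008, 0.0]
contact_force: [-2.7, 1.5, 4.7]
width: 0.0398
```

```bash
python3 look.py w6; python3 -c "
from h import *
im=eyes.get_image('side');cv2.imwrite('pics/side6.png',cv2.resize(im[130:290,200:330],None,fx=3.7,fy=3.7,interpolation=cv2.INTER_CUBIC))"
```

```text
7.4 [ 0.53560057 -0.2442564   0.06228865] -0.9381517606740839 [-2.73449761  1.45301432  4.67580502] 0.03976981706927357
```

View pics/side6.png

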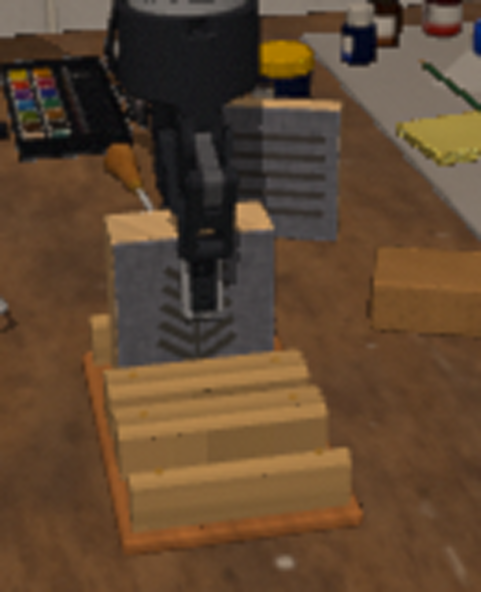

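View pics/w6.png

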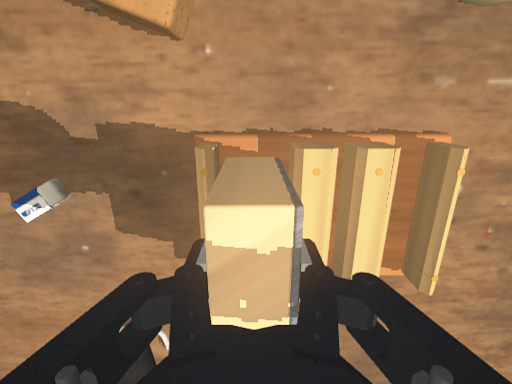

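The block is down on the floor of the wide slot: contact came at TCP z 0.062, as predicted, and it sits between the walls. I'll release it and lift.

Call:
servo_tool:
  increments:
    - {"slide": [0,0,0],"spin": 0}
    - {"slide": [0,0,0],"spin": 0}
    - {"slide": [0,0,0],"spin": 0}
    - {"slide": [0,0,0],"spin": 0}
    - {"slide": [0,0,0],"spin": 0}
    - {"slide": [0,0,0],"spin": 0}
  hand: 1

```text
clock: 8.1
position: [0.5355, -0.2442, 0.0612]
ee_rot: [0.0, 1.0, -0.008, -0.0]
contact_force: [-0.4, 0.6, 0.3]
width: 0.0855
```

Call:
servo_tool:
  increments:
    - {"slide": [0,0,-0.01],"spin": 0}
    - {"slide": [0,0,-0.03],"spin": 0}
    - {"slide": [0,0,-0.04],"spin": 0}
    - {"slide": [0,0,-0.04],"spin": 0}
    - {"slide": [0,0,-0.04],"spin": 0}
    - {"slide": [0,0,-0.02],"spin": 0}
    - {"slide": [0,0,0],"spin": 0}

```text
clock: 8.8
position: [0.5373, -0.2453, 0.2461]
ee_rot: [0.002, 1.0, -0.008, 0.004]
contact_force: [-0.7, 0.1, 0.1]
width: 0.0852
```

```bash
python3 look.py w7; python3 goal.py 0.6357 -0.0416 0.23 -21.1
```

```text
8.8 [ 0.53732141 -0.24527263  0.24612954] -0.9366125758603612 [-0.69582124  0.10788448  0.10755121] 0.08521483679762631
pos [ 0.5362 -0.2446  0.2435] yaw -0.94 slide [ 0.0961 -0.2046  0.0134] spin 20.163048789280463 F [-0.1  0.1 -0.2] 0.08542428388846919
```

View pics/w7.png

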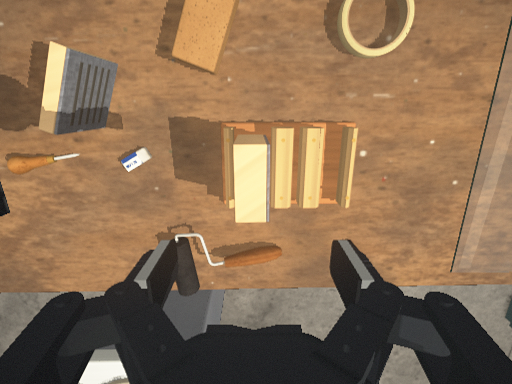

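The thick block stands in the wide slot, upright. Now for the thin block.

Call:
servo_tool:
  increments:
    - {"slide": [0.012,-0.026,0],"spin": 0}
    - {"slide": [0.018,-0.038,0],"spin": 0}
    - {"slide": [0.018,-0.038,0],"spin": 0}
    - {"slide": [0.018,-0.038,0],"spin": 0}
    - {"slide": [0.018,-0.038,0.006],"spin": 0}
    - {"slide": [0.012,-0.026,0.006],"spin": 5}
    - {"slide": [0,0,0],"spin": 7.5}
    - {"slide": [0,0,0],"spin": 7.5}

```text
clock: 9.65
position: [0.634, -0.0402, 0.2266]
ee_rot: [0.0, 0.983, -0.183, -0.002]
contact_force: [0.0, 0.7, 0.1]
width: 0.0851
```

Call:
servo_tool:
  increments:
    - {"slide": [0,0,0],"spin": 0}
    - {"slide": [0,0,0],"spin": 0}

```text
clock: 9.85
position: [0.6342, -0.0417, 0.2279]
ee_rot: [0.0, 0.984, -0.18, -0.001]
contact_force: [-0.5, -0.3, 0.8]
width: 0.0854
```

```bash
python3 look.py w8; python3 mw.py w8 150 80 350 240 0.1; python3 goal.py 0.6357 -0.0416 0.23 -21.1
```

```text
9.85 [ 0.63415178 -0.04174985  0.22793609] -20.79198478649614 [-0.52847172 -0.33685138  0.80217163] 0.08539200563569305
246 260 139 219 1139
[ 0.63773899 -0.0420542   0.1       ] axis 158.43244515764857 [14.91867229 88.19613415]
tool frame [ 0.0038 -0.0011  0.1279  1.    ]
pos [ 0.6343 -0.0419  0.2283] yaw -20.83 slide [ 0.0012 -0.0008 -0.0017] spin 0.2739571649370234 F [ 0.4  0.9 -0.7] 0.08533965423897619
```

View pics/w8.png

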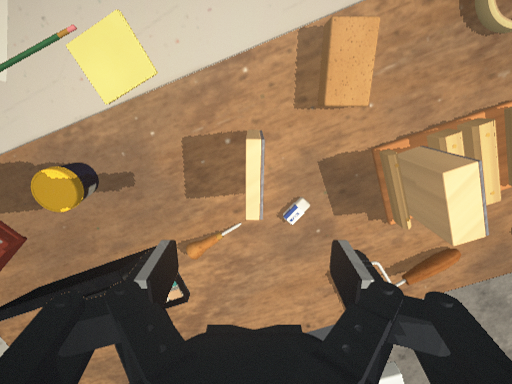

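The thin block's top is at x 246–263, y 139–219, lined up with the tool to within 1 mm across and 0.5°. Next: descend and grip.

Call:
servo_tool:
  increments:
    - {"slide": [0.004,0.001,0.01],"spin": 0.5}
    - {"slide": [0,0,0.035],"spin": 0}
    - {"slide": [0,0,0.035],"spin": 0}
    - {"slide": [0,0,0.035],"spin": 0}
    - {"slide": [0,0,0.03],"spin": 0}
    - {"slide": [0,0,0.02],"spin": 0}
    - {"slide": [0,0,0.012],"spin": 0}
    - {"slide": [0,0,0],"spin": 0}

```text
clock: 10.7
position: [0.6369, -0.0443, 0.0501]
ee_rot: [0.0, 0.983, -0.186, -0.002]
contact_force: [-0.6, -0.2, 0.6]
width: 0.0857
```

Call:
servo_tool:
  increments:
    - {"slide": [0,0,0],"spin": 0}
    - {"slide": [0,0,0],"spin": 0}
    - {"slide": [0,0,0],"spin": 0}
    - {"slide": [0,0,0],"spin": 0}
    - {"slide": [0,0,0],"spin": 0}
    - {"slide": [0,0,0],"spin": 0}
    - {"slide": [0,0,0],"spin": 0}
    - {"slide": [0,0,0],"spin": 0}
  hand: 0
  newtons: 40

```text
clock: 11.5
position: [0.6388, -0.0443, 0.0532]
ee_rot: [0.0, 0.983, -0.186, 0.001]
contact_force: [-0.1, -0.1, 5.4]
width: 0.0195
```

Call:
servo_tool:
  increments:
    - {"slide": [0,0,0],"spin": 0}
    - {"slide": [0,0,0],"spin": 0}

```text
clock: 11.7
position: [0.6388, -0.0444, 0.0532]
ee_rot: [0.0, 0.983, -0.186, 0.001]
contact_force: [-1.1, -0.9, 6.3]
width: 0.0193
```

```bash
python3 look.py w9; python3 goal.py 0.6357 -0.0416 0.05 -21.1
```

```text
11.7 [ 0.63878617 -0.0443659   0.05319296] -21.43571859780651 [-1.1055552  -0.94456458  6.26284988] 0.01932303065087104
pos [ 0.6388 -0.0443  0.0532] yaw -21.44 slide [-0.0039 -0.0014  0.0032] spin -0.33597945765309944 F [-0.5  0.2  5.7] 0.019691909504755255
```

View pics/w9.png

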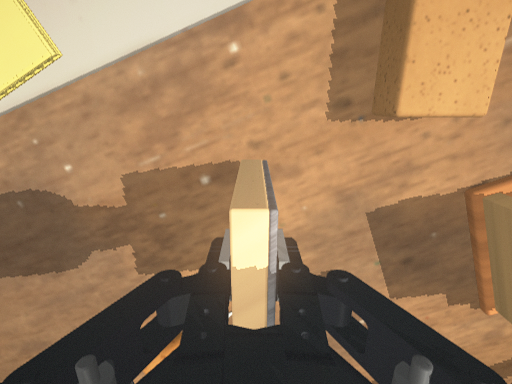

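Call:
servo_tool:
  increments:
    - {"slide": [0,0,-0.01],"spin": 0}
    - {"slide": [0,0,-0.025],"spin": 0}
    - {"slide": [0,0,-0.035],"spin": 0}
    - {"slide": [0,0,-0.035],"spin": 0}
    - {"slide": [0,0,-0.035],"spin": 0}
    - {"slide": [0,0,-0.025],"spin": 0}
    - {"slide": [0,0,-0.01],"spin": 0}
    - {"slide": [0,0,0],"spin": 0}
  newtons: 50

```text
clock: 12.55
position: [0.6387, -0.0442, 0.2285]
ee_rot: [0.0, 0.983, -0.186, 0.001]
contact_force: [-0.9, -0.5, -1.0]
width: 0.0193
```

```bash
python3 goal.py 0.534 -0.354 0.22 -0.8
```

```text
pos [ 0.6387 -0.0442  0.2285] yaw -21.44 slide [0.0158 0.3266 0.0084] spin -20.63832549589889 F [-0.9 -0.5 -1. ] 0.019337080656555688
```

Call:
servo_tool:
  increments:
    - {"slide": [0.002,0.026,0],"spin": 0}
    - {"slide": [0.002,0.045,0],"spin": 0}
    - {"slide": [0.002,0.045,0],"spin": 0}
    - {"slide": [0.002,0.045,0],"spin": 0}
    - {"slide": [0.002,0.045,0],"spin": 0}
    - {"slide": [0.002,0.045,0],"spin": 0}
    - {"slide": [0.002,0.045,0],"spin": 0}
    - {"slide": [0.002,0.03,0],"spin": 0}

```text
clock: 13.35
position: [0.5315, -0.3557, 0.2244]
ee_rot: [-0.001, 0.982, -0.187, -0.002]
contact_force: [0.7, 0.1, -0.8]
width: 0.0195
```

Call:
servo_tool:
  increments:
    - {"slide": [0,0,0],"spin": -5}
    - {"slide": [0,0,0],"spin": -5}
    - {"slide": [0,0,0.015],"spin": -5}
    - {"slide": [0,0,0.02],"spin": -5.6}
    - {"slide": [0,0,0.015],"spin": 0}
    - {"slide": [0,0,0],"spin": 0}
    - {"slide": [0,0,0],"spin": 0}

```text
clock: 14.05
position: [0.5333, -0.3529, 0.1757]
ee_rot: [-0.001, 1.0, -0.007, -0.001]
contact_force: [-0.7, -0.3, -0.8]
width: 0.0194
```

```bash
python3 look.py w10; python3 goal.py 0.534 -0.354 0.22 -0.8;  python3 -c "
import cv2
im=cv2.imread('pics/w10.png'); cv2.imwrite('pics/w10z.png',cv2.resize(im[100:290,130:330],None,fx=3.1,fy=3.1,interpolation=cv2.INTER_NEAREST))"
```

```text
14.05 [ 0.53330135 -0.35290339  0.17569709] -0.8501350078746288 [-0.69529278 -0.32868538 -0.80302395] 0.019392747072029638
pos [ 0.5339 -0.3534  0.1767] yaw -0.85 slide [ 0.0001  0.0006 -0.0433] spin -0.04644467653231488 F [ 0.8 -0.2 -1.1] 0.01933834354442911
```

View pics/w10z.png

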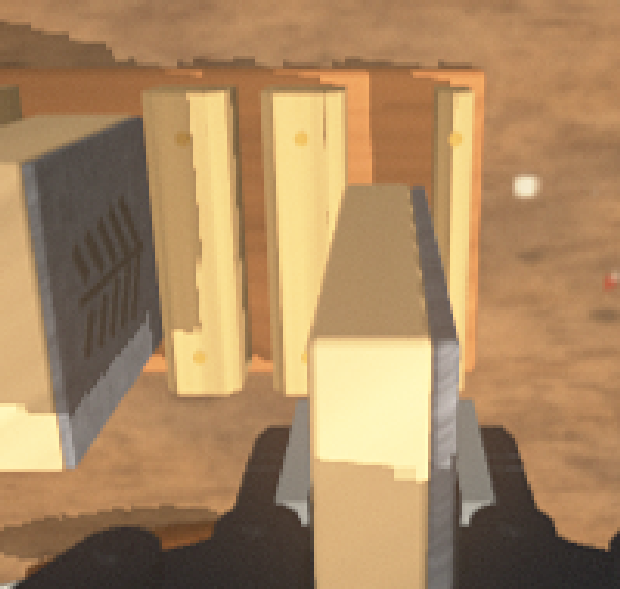

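Run:
```python
from h import *
import pickle
s=pickle.load(open('w10.pkl','rb')); Z=lambda p:(130+p[0]/3.1-.5,100+p[1]/3.1-.5)
f=lambda pts,z:(wray(s,[Z(p) for p in pts],z)[:,:2]*1000).round(1).tolist()
print('block top',f([(315,338),(432,338),(459,338)],s['position'][2]-.0532+.1)); print('block bottom',f([(345,185),(412,185),(425,185)],s['position'][2]-.0532))
print('base far R, near R',f([(485,70),(476,372)],.01))
print('w3 right chamfer bottom far; w4 left chamfer bottom far',f([(345,92),(436,92)],.035),'flat w3 l,r w4 l,r',f([(272,90),(325,90),(448,90),(473,90)],.04))
```

```text
block top [[574.5, -344.9], [574.3, -359.4], [574.2, -362.8]]
block bottom [[573.3, -343.8], [573.0, -359.9], [573.0, -363.0]]
base far R, near R [[591.8, -389.7], [472.1, -388.9]]
w3 right chamfer bottom far; w4 left chamfer bottom far [[587.0, -340.0], [586.6, -370.6]] flat w3 l,r w4 l,r [[588.5, -316.2], [588.2, -333.7], [587.7, -374.2], [587.5, -382.5]]
```

Call:
servo_tool:
  increments:
    - {"slide": [0.003,0.0005,0.01],"spin": 0}
    - {"slide": [0,0,0.025],"spin": 0}
    - {"slide": [0,0,0.025],"spin": 0}
    - {"slide": [0,0,0.02],"spin": 0}
    - {"slide": [0,0,0.015],"spin": 0}
    - {"slide": [0,0,0.01],"spin": 0}
    - {"slide": [0,0,0],"spin": 0}
    - {"slide": [0,0,0],"spin": 0}

```text
clock: 14.9
position: [0.5374, -0.3543, 0.0728]
ee_rot: [0.0, 1.0, -0.007, 0.0]
contact_force: [-0.3, -0.5, -0.7]
width: 0.0192
```

Call:
servo_tool:
  increments:
    - {"slide": [0,0,0.004],"spin": 0}
    - {"slide": [0,0,0.003],"spin": 0}
    - {"slide": [0,0,0.002],"spin": 0}
    - {"slide": [0,0,0.001],"spin": 0}
    - {"slide": [0,0,0],"spin": 0}
    - {"slide": [0,0,0],"spin": 0}

```text
clock: 15.5
position: [0.537, -0.3542, 0.0632]
ee_rot: [0.0, 1.0, -0.007, 0.0]
contact_force: [-2.8, 0.5, 5.5]
width: 0.0194
```

```bash
python3 look.py w11; python3 -c "
from h import *
im=eyes.get_image('side');cv2.imwrite('pics/side11.png',cv2.resize(im[130:290,200:330],None,fx=3.7,fy=3.7,interpolation=cv2.INTER_CUBIC))"
```

```text
15.5 [ 0.53700987 -0.35415895  0.06322358] -0.8370936259757995 [-2.79295346  0.47346897  5.53471493] 0.019444162452074143
```

View pics/side11.png

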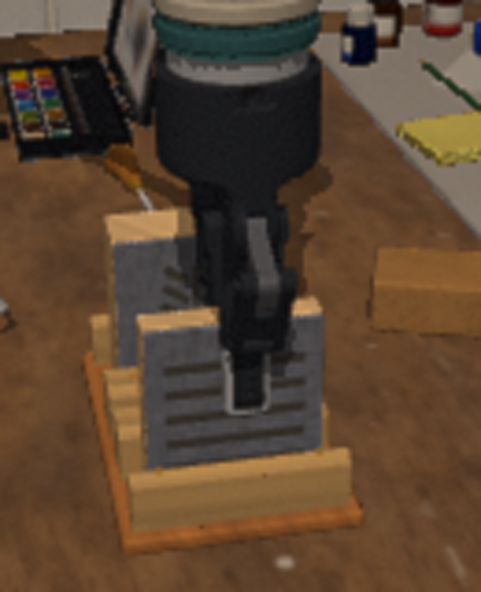

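View pics/w11.png

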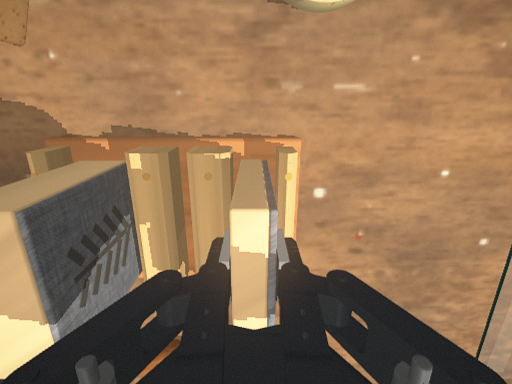

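The thin block is seated in the narrow slot: floor contact at TCP z 0.063, and both side and wrist views show it between the walls. Release and lift.

Call:
servo_tool:
  increments:
    - {"slide": [0,0,0],"spin": 0}
    - {"slide": [0,0,0],"spin": 0}
    - {"slide": [0,0,0],"spin": 0}
    - {"slide": [0,0,0],"spin": 0}
    - {"slide": [0,0,0],"spin": 0}
    - {"slide": [0,0,0],"spin": 0}
  hand: 1

```text
clock: 16.2
position: [0.5369, -0.354, 0.0622]
ee_rot: [-0.0, 1.0, -0.007, -0.0]
contact_force: [0.1, -0.1, -1.0]
width: 0.0853
```

Call:
servo_tool:
  increments:
    - {"slide": [0,0,-0.01],"spin": 0}
    - {"slide": [0,0,-0.03],"spin": 0}
    - {"slide": [0,0,-0.04],"spin": 0}
    - {"slide": [0,0,-0.04],"spin": 0}
    - {"slide": [0,0,-0.04],"spin": 0}
    - {"slide": [0,0,-0.02],"spin": 0}
    - {"slide": [0,0,0],"spin": 0}

```text
clock: 16.9
position: [0.5386, -0.3553, 0.2475]
ee_rot: [0.003, 1.0, -0.007, 0.004]
contact_force: [0.9, -1.2, 0.6]
width: 0.0855
```

Call:
servo_tool:
  increments:
    - {"slide": [-0.035,0.03,0],"spin": 0}
    - {"slide": [-0.035,0.03,0],"spin": 0}
    - {"slide": [-0.035,0.03,0],"spin": 0}
    - {"slide": [-0.035,0.03,0],"spin": 0}
    - {"slide": [-0.035,0.03,0],"spin": 0}
    - {"slide": [0,0.03,0],"spin": 0}
    - {"slide": [0,0,0],"spin": 0}
    - {"slide": [0,0,0],"spin": 0}

```text
clock: 17.7
position: [0.3587, -0.5311, 0.2409]
ee_rot: [-0.001, 1.0, -0.008, -0.0]
contact_force: [0.7, 0.5, -0.2]
width: 0.0854
```

```bash
python3 look.py w12; python3 -c "
from h import *
im=eyes.get_image('side');cv2.imwrite('pics/side12.png',cv2.resize(im[130:290,200:330],None,fx=3.7,fy=3.7,interpolation=cv2.INTER_CUBIC))
im=eyes.get_image('top');cv2.imwrite('pics/top12.png',im);cv2.imwrite('pics/top12z.png',cv2.resize(im[160:245,260:370],None,fx=7,fy=7,interpolation=cv2.INTER_NEAREST))
"
```

```text
17.7 [ 0.35869898 -0.5311452   0.24086007] -0.9131131288942066 [ 0.71382072  0.52054174 -0.1664225 ] 0.08536585528998539
```

View pics/side12.png

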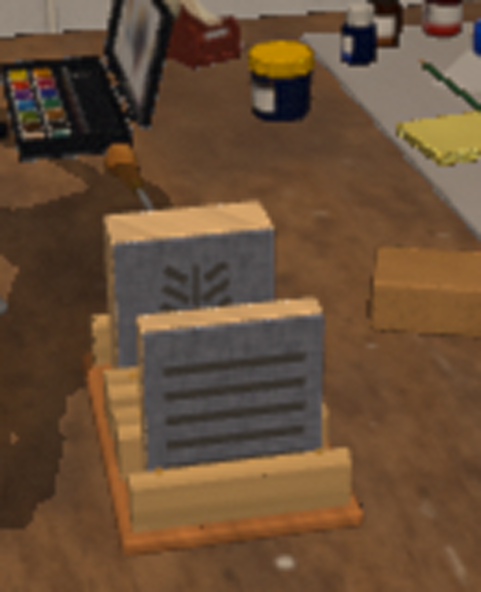

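View pics/top12z.png

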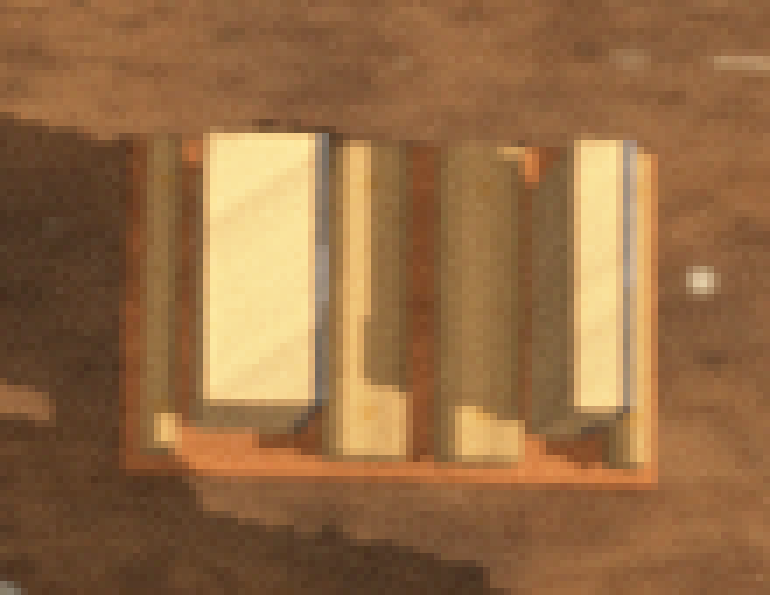

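Run:
```python
from h import *
Z=lambda p:(260+p[0]/7-.5,160+p[1]/7-.5)
for n,p in dict(thick=[(203,133),(328,133),(203,403),(322,403)],thin=[(575,140),(636,140),(575,410),(630,410)]).items():
    W=ray('top',[Z(q) for q in p],0.11)[:,:2]*1000; print(n,W.round(0).tolist(),W.mean(0).round(1))
s=manip.get_state(); print(s['contact_force'],np.abs(s['qd']).max())
```

```text
thick [[579.0, -222.0], [580.0, -263.0], [489.0, -222.0], [490.0, -261.0]] [ 534.4 -242.1]
thin [[578.0, -344.0], [579.0, -364.0], [489.0, -343.0], [489.0, -361.0]] [ 533.9 -353.4]
[-0.0340693   0.75656765 -0.52778547] 0.006775775176734885
```

Both block centres are within about 3 mm of their slot centres, they stand upright, and nothing is touching the robot. Handing in.

```bash
python3 -c "
from rig import manip
print(manip.sign_off())"
```

```text
the job is handed in; nothing more can be done
None
```

Both blocks are in the rack and let go: the thick one in the wide slot, the thin one in the narrow slot. I handed the job in at about 18 s on the robot's clock, and sign-off reports no verdict.

**Position:** the last top view puts the thick block at (0.534, -0.242) m and the thin one at (0.534, -0.353) m. The slot centres are about (0.533 to 0.535, -0.244) m and (0.533, -0.354) m. Both blocks are therefore within about 3 mm of centre, parallel to the slots and upright in the top and side views.

**Floor contact:** each block met the slot floor at the expected height, TCP z 0.062 m for the thick block and 0.063 m for the thin one, with about 5 N of contact force.

**Robot clear:** after the release I moved the arm away. The final force reading was below 1 N, which is noise level.

**What failed or disagreed:** the first three move calls were refused because they left out the spin value, and nothing moved. The top and wrist cameras disagreed by 1 to 2 mm, within the stated calibration error.

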